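# Press a brass stud flush into a tool handle with a bench hand press

### The arm

A 6-joint arm with a two-finger parallel gripper is mounted at the origin on the work surface. World frame = base frame: x ahead of the robot, y to its left, z up, the work surface at z = 0. Lengths are in mm, angles in degrees, forces in N, time in s.
With the tool pointing down it reaches from about 275 to 825 mm from the base axis. Payload 4.9 kg.
Tool frame: the origin (TCP) lies at the very end of the fingers, on their centre line; the grasp point (between the pads) lies 19 mm behind it; z points along the fingers, y is the line along which they close (so a half turn about z gives the same grasp; the last joint's range is limited). The gripper opens to 85 mm and grips with 20 to 120 N. Pads are 22 mm wide; open, the fingers measure 114 mm over their backs; the gripper's body (76 mm by 85 mm) begins 54 mm behind the grasp point. The pads swing forward as they close: fully open they stand 13 mm farther back than shut.
Start: joints at [-76.96, 18.69, -11.035, 60.275, 0, 82.311], TCP at [194.69, -514.407, 231.281] pointing down, gripper open.
Joint ranges: [-152.03, 152.03], [-55.5, 102.48], [-74.3, 77.21], [-110.64, 120.58], [-84.22, 78.4], [-180, 180]. Speed limits (degrees/s): [147.25, 147.25, 180, 180, 180, 180].

### API

Orientations are given as a 3x3 rotation matrix whose columns are the frame's x, y, z axes.
In Python, from workcell import read_state, read_camera, calibration, finish_job, search_frame, pinpoint gives the robot as it stands.
- The arm moves only by the shell command python3 -m inch 'ROWS'. ROWS is JSON, one flat list of numbers, 7 for each row, row after row: the shift along the tool's x, y, z in cm, then the turn, a rotation vector about the tool's x, y, z in rad, then the opening, from -1 (shut) to 1 (fully open), so that 0 is half open. In form: [x, y, z, rx, ry, rz, fingers, x, y, z, rx, ry, rz, fingers, ...]. A call has 1 to 20 rows; each row shifts and turns the commanded pose from where the row before left it, along the tool's axes as they then stand; what a row does not reach is not made up. A row lasts 1/10 s, in which the tool goes at most 50 mm and 8.59 degrees, less where a joint would pass 70% of its speed; a pose out of reach is approached as far as the arm can. A call is refused whole if a number of a shift passes 5 or a number of a turn 0.15, either way. A call with a gripper value outside its range is refused whole. The fingers move at their own pace and stop on an object; the grip force is fixed at half the most. Time passes only in rows, so rows that do not move let the fingers close. It gives the time, the measured TCP pose, the force, the opening and the grip force at its end, in the units of the state.
- read_state(): the state, without advancing time (a new reading comes with each control period).
- read_camera(name): name is "side" or "top"; returns the picture (400x640x3 uint8, red, green, blue); there is no depth.
- calibration(name): a dict with "fx", "fy", "cx", "cy" (pixels), "view" (4x4, takes a point from world to camera coordinates). Camera axes: x right, y up, looking along -z (the intrinsics and any distortion apply to the point x, -y, -z); pixel columns grow to the right and rows downward; lengths in mm; the calibration is good to about 2 mm. A picture is of the moment at which its call begins. calibration takes no time and is no camera call.
- finish_job(): hands the job in; it is judged then, once.
Trained networks look in the newest picture that a camera, given by its name, has taken for a name from the list of things; names that differ only in an ending like _2 or _b are one class to them, and where a whole thing is asked for, a point or a joint stands for the part that bears it (a point fixed in the world has none). Each returns a list of dicts, best first, with "p" (0 to 1); they miss things now and then, are a little off and sometimes report something else, mostly with a low value. They report only what shows in the picture. A call takes as long as a camera call. They do not tell look-alikes from the thing itself.
- search_frame(camera, query): "xy" ([column, row] in pixels, amid what is visible of it).
- pinpoint(camera, query): "xy" ([column, row] in pixels: a listed point, or the origin of a listed thing).
The state is a dict: "t": time; "joint_positions": joint angles; "qvel": joint speeds; "effort": joint torques, N m; "position": TCP position; "ee_rot": TCP orientation; "ft_force": force on the tool from outside, world axes, zero at the start; "moment": the same for the moment, N m; "grip_width": opening from 0.0 (shut) to 1.0 (fully open); "gripper_force": force on a finger pad.
Only numpy, scipy, OpenCV 4.12 (cv2) and the standard library are available. Lean on these libraries where they do the work, as an engineer would, in place of code of your own. Each camera call takes 0.05 s, during which the arm holds its last target. There are 200 camera calls.

### The job

Lay the wooden tool handle in the channel of the small hand press, stud end first and stud up, and slide it in to the end stop so that the stud stands under the ram. Then press the ram's cap gently down, past the soft stop where the ram meets the stud, on to the firm second stop where the stud is flush and the cap's cushion starts to give; keep it there half a second without overloading the cushion, and let the ram rise again. Push the stud in only with the press, leave the handle lying in the channel, and do not disturb the things around.

Things in the scene. Friction and masses are not known exactly. Their poses are not given: they have to be found in the camera images.
- press: Hand press fixed to the bench. Origin on the bench under the ram's axis, z up; the channel's mouth looks to -x. Base plate x -70 to +55, y +-65, 8 mm high; two 18 mm posts at y = +-48; grey bridge 34 (x) x 124 (y) mm, 103 to 128 mm high, carries the ram. The handle slides in along +x and its rear end sticks out of the mouth when home.
- end_stop (a point): Middle of the end stop's face, 25 mm from the press origin along its +x (axes as the press), 26 mm above the bench. Aluminium channel from here to 90 mm back (-x): floor 16 to 20 mm above the bench (screw-set, not measured), side walls 10 mm above the floor and 30 mm apart, flaring over the last 25 mm to about 46 mm at the mouth; stop 16 mm high.
- cap_top (a point): Centre of the flat top of the ram's cap, a black mushroom knob 42 mm wide, on the ram's axis; 178 mm above the bench when up. Press it straight down, for instance with closed fingertips.
- ram (a joint): Ram travel down, m: 0 up (its flat round nose, 20 mm wide, is then 68 mm above the bench), at most 0.030. A soft spring returns it: 2.4 N to start, 4.4 N near the bottom. Meeting the stud (soft first stop) adds about 6 N while the stud goes in; when it is flush the nose sits on the wood at 20 to 24 mm travel: the second stop.
- cap (a joint): Squeeze of the stiff cushion between cap and ram, m, 0 to 0.003. It starts to give at about 13 N on the cap, then takes 6 N per mm. The second stop is reached when it is squeezed over 0.3 mm (about 15 N on the cap); over 1.9 mm (about 24 N) overloads it and would split the wood; aim at 17 to 19 N. Too small to judge by the measured value: go by the force.
- handle: Loose pale wooden bar, the tool's handle: 150 mm long (x), 24 mm wide (y), 28 mm high (z), about 0.1 kg. Origin at the centre of its underside, z up; the stud is in its top, near the +x end.
- stud_seat (a point): Point on the handle's underside below the stud: 50 mm from the handle's origin along its +x, 25 mm from its +x end. It moves and turns with the handle. With the handle home it lies on the ram's axis.
- stud_top (a point): Centre of the top of the stud, an upright round brass pin 10 mm thick that stands 5 to 8 mm out of the handle's top at the start.
- stud (a joint): How far the stud has been pushed in, in m: starts between 0 and 0.003, flush with the wood at 0.008. It slides stiffly (6 N) and stays where it is left.
- dish: Bystander: white porcelain bowl 110 mm wide, 28 mm high; origin under its centre.
- jar: Bystander: white pot 68 mm wide, 75 mm high, with brushes and rods standing out to 190 mm; origin under its centre.
- torch: Bystander: black hand torch standing upright, foot 56 mm wide, 111 mm high, nozzle to its +x at 85 mm height, reaching 68 mm out; origin under its foot.
- block: Bystander: white soldering block 110 x 75 x 24 mm with tweezers lying on it; origin under its centre.
Not all that is in view belongs to the job. Leave any blue look-alike of the press alone. Of the things that look like the handle, the larger one is meant.

How it is judged (in metres and radians):
On the way, in this order (a step that is already met when the one before it is completed fails the run):
1. the handle lies in the channel with its stud under the ram (x of stud_seat in the frame of press between -0.005 and 0.005 m and y of stud_seat in the frame of press between -0.005 and 0.005 m and z of stud_seat in the frame of press between 0.013 and 0.023 m and angle between handle's own z axis and vertical below 0.06 rad), for 0.2 s.
2. the ram is pressed to the second stop: stud flush, cushion giving (value of joint cap above 0.0003 m and value of joint stud above 0.0068 m), for 0.3 s.
At the end, for the whole second after the job is handed in: The stud is flush (pushed in at least 6.8 of 8 mm); the handle lies at rest and level (within 0.06 rad) on the channel's floor, stud within 5 mm of the ram's axis along and across the channel; the ram is up again (within 4 mm) (all of step 1 and value of joint stud above 0.0068 m and value of joint ram below 0.004 m and linear speed of handle below 0.02 m/s); the robot touches nothing.
It fails at once if the cap's cushion is overloaded (squeezed over 1.9 mm, about 24 N) (value of joint cap above 0.0019 m).
It fails at once if the fingers push on the stud (over 4 N) (contact force between the fingers and stud above 4 N).
It fails at once if a bystander (dish, jar, torch or block) is moved by more than 25 mm or tipped (distance of any of dish, jar, torch, block from where it was at the start of the episode above 0.025 m or angle between any of dish, jar, torch, block's own z axis and vertical above 0.4 rad).
It also fails if it takes over 72 s, if anything falls off the work surface, if the arm or the gripper's body presses on something with over 40 N, if the wrist force passes 120 N, or if a joint passes its speed limit or range.

## Working session

There is one attempt and no reset: what is moved stays moved. The work goes in short steps, Python scripts to look and compute and a shell command to move; the robot and the scene stay as the last step left them, time stands still between calls to the robot, and variables do not carry over. Pictures are saved under pics/ and viewed, at most 10 in all, crops included, and the job is handed in when it is done.

```bash
mkdir -p pics; ls; cat > h.py <<'E'
import numpy as np,cv2
from workcell import *
def proj(c,P):
    k=calibration(c);V=np.array(k["view"]);p=V[:3,:3]@np.array(P,float)+V[:3,3]
    return np.array([k["fx"]*p[0]/-p[2]+k["cx"],k["fy"]*-p[1]/-p[2]+k["cy"]])
def ray(c,xy):
    k=calibration(c);V=np.array(k["view"]);d=np.array([(xy[0]-k["cx"])/k["fx"],-(xy[1]-k["cy"])/k["fy"],-1])
    R=V[:3,:3];return -R.T@V[:3,3],R.T@d
def onz(c,xy,z):
    o,d=ray(c,xy);return o+d*(z-o[2])/d[2]
def save(c,n,box=None,s=1):
    im=read_camera(c)
    if box: im=im[box[1]:box[3],box[0]:box[2]]
    cv2.imwrite("pics/"+n,cv2.resize(im,None,fx=s,fy=s,interpolation=cv2.INTER_CUBIC)[:,:,::-1])
E
python3 - <<'E'
from h import *
print({k:v for k,v in calibration("top").items()})
print({k:v for k,v in calibration("side").items()})
save("top","t1.png");save("side","s1.png")
for c in("top","side"):
  for q in("press","end_stop","cap_top","handle","stud_seat","stud_top","dish","jar","torch","block"):
    print(c,q,[(np.round(r["xy"]).tolist(),round(r["p"],2)) for r in pinpoint(c,q)[:3]])
s=read_state();print(s["t"],s["position"],s["ee_rot"],s["ft_force"])
E
```

```text
pics
{'fx': 448.26763219368297, 'fy': 448.26763219368297, 'cx': 318.3031166837814, 'cy': 202.6947669955354, 'view': array([[-1.19436701e-02, -9.99841337e-01,  1.32155144e-02,
        -4.53981737e+01],
       [ 9.96228333e-01, -1.07624692e-02,  8.61003895e-02,
        -6.30272373e+02],
       [-8.59444970e-02,  1.41940245e-02,  9.96198812e-01,
        -1.22948531e+03],
       [ 0.00000000e+00,  0.00000000e+00,  0.00000000e+00,
         1.00000000e+00]])}
{'fx': 520.6408685130614, 'fy': 520.6408685130614, 'cx': 321.4859913132965, 'cy': 193.04692062512942, 'view': array([[ 9.88545453e-01, -1.50611002e-01, -9.70631393e-03,
        -6.46546744e+02],
       [ 1.20708898e-01,  7.50399340e-01,  6.49869365e-01,
        -1.16862120e+02],
       [-9.05938646e-02, -6.43597045e-01,  7.59983944e-01,
        -1.46435238e+03],
       [ 0.00000000e+00,  0.00000000e+00,  0.00000000e+00,
         1.00000000e+00]])}
top press [([285.0, 210.0], 0.93), ([285.0, 134.0], 0.78)]
top end_stop [([280.0, 202.0], 0.82), ([279.0, 126.0], 0.66)]
top cap_top [([281.0, 118.0], 0.77), ([279.0, 204.0], 0.58)]
top hand
[... 394 characters left out ...]
.95), ([379.0, 189.0], 0.92)]
side end_stop [([309.0, 190.0], 0.94)]
side cap_top [([302.0, 156.0], 0.57), ([379.0, 147.0], 0.48), ([308.0, 195.0], 0.41)]
side handle [([300.0, 287.0], 0.77), ([298.0, 246.0], 0.75)]
side stud_seat [([316.0, 292.0], 0.67), ([296.0, 257.0], 0.6)]
side stud_top []
side dish [([258.0, 145.0], 0.78), ([320.0, 137.0], 0.23)]
side jar [([355.0, 248.0], 0.93)]
side torch [([348.0, 339.0], 0.88)]
side block [([320.0, 139.0], 0.61)]
1.1 [ 194.68929615 -514.37830806  231.27051962] [[ 9.35258743e-01  3.53964807e-01  2.68524458e-07]
 [ 3.53964806e-01 -9.35258741e-01  6.03574740e-05]
 [ 2.16155615e-05 -5.63548071e-05 -9.99999998e-01]] [-0.07631701 -0.18280343  0.06821611]
```

View pics/t1.png

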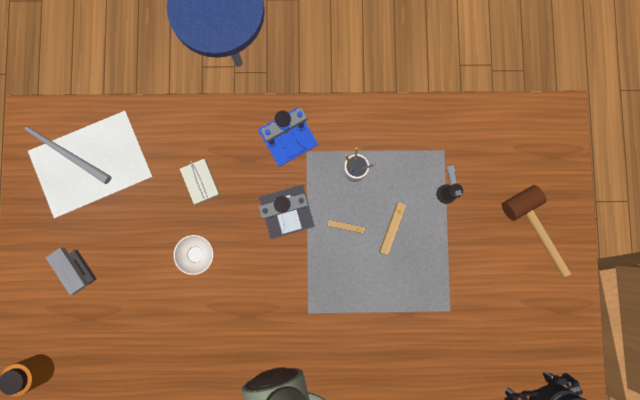

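View pics/s1.png

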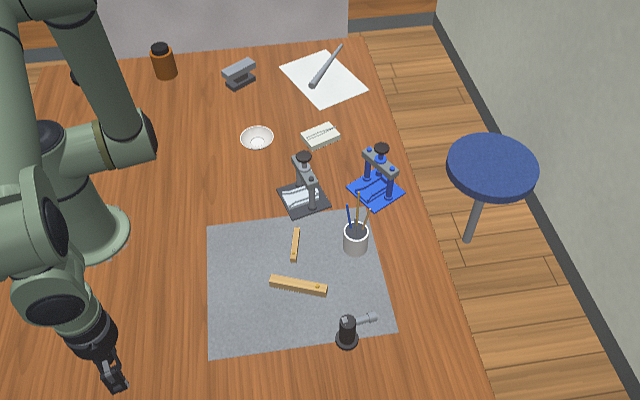

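The top view shows the grey press at (286,210) and its blue look-alike at (288,137). The large bar is at (393,229) with a stud dot near (400,210), and the small look-alike bar is at (346,227). I choose the large bar and the grey press, and will check both in a close crop.

```bash
python3 - <<'E'
from h import *
a=read_camera("top")[175:265,250:420];b=read_camera("side")[140:310,240:340]
a=cv2.resize(a,None,fx=4.6,fy=4.6,interpolation=cv2.INTER_CUBIC)
cv2.imwrite("pics/c1.png",a[:,:,::-1]);cv2.imwrite("pics/c2.png",cv2.resize(b,None,fx=3.5,fy=3.5,interpolation=cv2.INTER_CUBIC)[:,:,::-1])
E
```

```text
(no output)
```

View pics/c1.png

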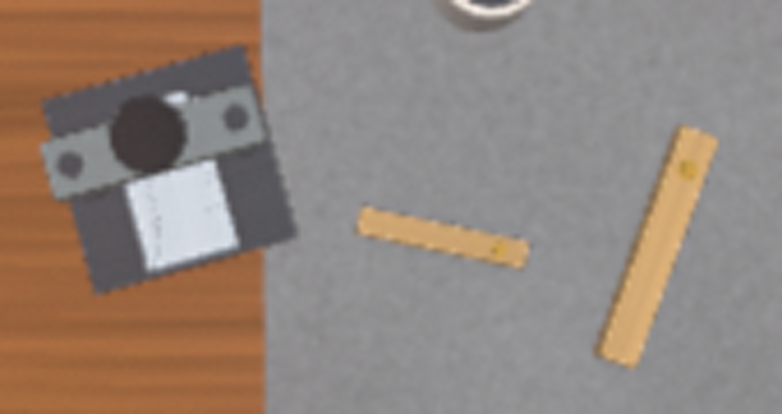

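View pics/c2.png

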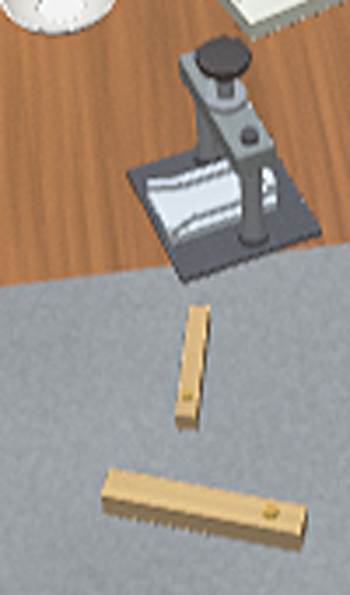

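```bash
cat >> h.py <<'E'
def fit(P,model,c,z):
    P=np.array([onz(c,p,z)[:2] for p in P]);M=np.array(model,float)
    A=P-P.mean(0);B=M-M.mean(0)
    th=np.arctan2((B[:,0]*A[:,1]-B[:,1]*A[:,0]).sum(),(A*B).sum())
    R=np.array([[np.cos(th),-np.sin(th)],[np.sin(th),np.cos(th)]])
    t=P.mean(0)-R@M.mean(0);return t,np.degrees(th),np.abs(P-(M@R.T+t)).max()
E
python3 - <<'E'
from h import *
u=lambda L:[np.array(p)/4.6+[250,175]-.4 for p in L]
# +x end left, right... model order: (front-left y+),(front-right y-),(rear-right),(rear-left)
print("handle",fit(u([(680,125),(718,142),(637,367),(598,352)]),[(75,12),(75,-12),(-75,-12),(-75,12)],"top",28))
print("press",fit(u([(42,100),(243,45),(297,237),(97,292)]),[(55,65),(55,-65),(-70,-65),(-70,65)],"top",8))
print("cap",onz("top",u([(148,134)])[0],178), onz("top",u([(688,169)])[0],34))
E
```

```text
handle (array([ 556.24606639, -259.79663859]), np.float64(-21.351042285347354), np.float64(2.5323446420071605))
press (array([615.53840546,  39.68242732]), np.float64(15.095039615087435), np.float64(1.5185617380617487))
cap [615.14124121  39.61618523 178.        ] [ 602.49554524 -277.91575052   34.        ]
```

The crops confirm it: the grey press has a silver channel with its mouth toward the robot, and the large bar has a brass stud at its far end. The fits give the press at (615.4, 39.6) with yaw 15.1° and the handle at (556, -260) with yaw -21.4°. I turn the tool to yaw 158.6°, which keeps J6 mid-range.

```bash
cat >> h.py <<'E'
def go(target,yaw=None):
    s=read_state();R=np.array(s["ee_rot"]);d=R.T@(np.array(target,float)-s["position"])/10
    y=np.degrees(np.arctan2(R[1,0],R[0,0]))
    print("t",round(s["t"],2),"pos",np.round(s["position"],1),"yaw",round(y,2),"tilt",np.round(R[:2,2],4),"F",np.round(s["ft_force"],1),"w",round(s["grip_width"],3),"gf",round(s["gripper_force"],1))
    print("shift cm",np.round(d,2), "rz", None if yaw is None else round(-np.radians((yaw-y+180)%360-180),4))
E
python3 -m inch '[0,0,0,0,0,-0.1416,1, 0,0,0,0,0,-0.1416,1, 0,0,0,0,0,-0.1416,1, 0,0,0,0,0,-0.1416,1, 0,0,0,0,0,-0.1416,1, 0,0,0,0,0,-0.1416,1, 0,0,0,0,0,-0.1416,1, 0,0,0,0,0,-0.1416,1, 0,0,0,0,0,-0.1416,1, 0,0,0,0,0,-0.1416,1, 0,0,0,0,0,-0.1416,1, 0,0,0,0,0,-0.1416,1, 0,0,0,0,0,-0.1416,1, 0,0,0,0,0,-0.1416,1, 0,0,0,0,0,-0.1416,1, 0,0,0,0,0,-0.1416,1, 0,0,0,0,0,-0.1416,1, 0,0,0,0,0,0,1]'
python3 -c "
from h import *
go([517.1,-244.5,120],158.65)"
```

```text
t: 3.0
position: [194.7, -514.4, 231.3]
ee_rot: [[-0.931, 0.364, 0.0], [0.364, 0.931, 0.0], [-0.0, 0.0, -1.0]]
ft_force: [0.9, 0.9, 0.5]
grip_width: 1.003
gripper_force: 0.0
t 3.0 pos [ 194.7 -514.4  231.3] yaw 158.64 tilt [0. 0.] F [0.9 0.9 0.5] w 1.003 gf 0.0
shift cm [-20.19  36.88  11.13] rz -0.0002
```

```bash

python3 -m inch '[-1.682,3.073,0.93,0,0,0,1, -1.682,3.073,0.93,0,0,0,1, -1.682,3.073,0.93,0,0,0,1, -1.682,3.073,0.93,0,0,0,1, -1.682,3.073,0.93,0,0,0,1, -1.682,3.073,0.93,0,0,0,1, -1.682,3.073,0.93,0,0,0,1, -1.682,3.073,0.93,0,0,0,1, -1.682,3.073,0.93,0,0,0,1, -1.682,3.073,0.93,0,0,0,1, -1.682,3.073,0.93,0,0,0,1, -1.682,3.073,0.93,0,0,0,1, 0,0,0,0,0,0,1, 0,0,0,0,0,0,1]' >/dev/null
python3 - <<'E'
from h import *
go([517.1,-244.5,6],158.65)
a=read_camera("side")
# undistorted projections of the handle estimate, marked
for x,y in[(75,12),(75,-12),(-75,-12),(-75,12)]:
    c,s=np.cos(np.radians(-21.35)),np.sin(np.radians(-21.35))
    p=proj("side",[556.2+c*x-s*y,-259.8+s*x+c*y,28]);print(np.round(p,1))
    a[int(round(p[1])),int(round(p[0]))]=[255,0,0]
cv2.imwrite("pics/c3.png",cv2.resize(a[190:330,220:370],None,fx=4,fy=4,interpolation=cv2.INTER_NEAREST)[:,:,::-1])
E
```

```text
t 4.4 pos [ 517.  -243.8  119.3] yaw 158.63 tilt [-0.0009  0.    ] F [-0.2 -0.2  0.6] w 0.996 gf 0.0
shift cm [-0.04 -0.06 11.33] rz -0.0004
[328.5 283.4]
[326.5 291.6]
[269.2 280.5]
[271.8 272.6]
```

View pics/c3.png

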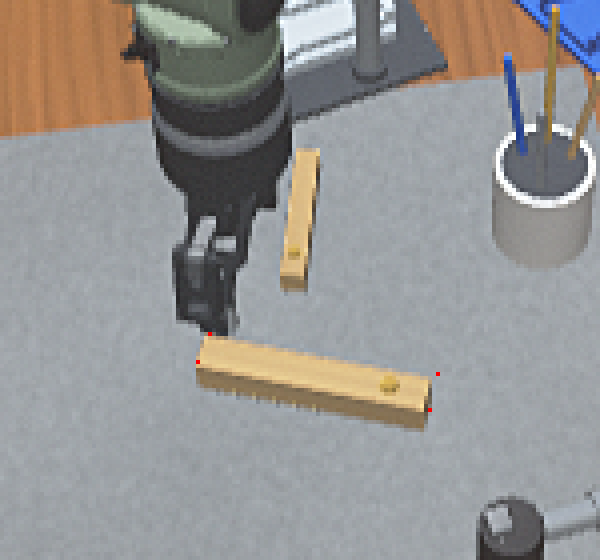

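The marks for the handle estimate land on the bar's top corners to about 1 px (2–3 mm). The small bar lies close to the left finger, so I descend with the fingers only half open.

```bash

python3 -m inch '[0,0,0,0,0,0,0.15, 0,0,0,0,0,0,0.15, -0.02,-0.03,2,0,0,0,0.15, -0.02,-0.03,2,0,0,0,0.15, 0,0,2,0,0,0,0.15, 0,0,2,0,0,0,0.15, 0,0,1.5,0,0,0,0.15, 0,0,1,0,0,0,0.15, 0,0,0.7,0,0,0,0.15, 0,0,0,0,0,0,0.15, 0,0,0,0,0,0,0.15]'
python3 -c "
from h import *
go([517.1,-244.5,6],158.65)"
```

```text
t: 5.55
position: [517.4, -245.5, 8.2]
ee_rot: [[-0.931, 0.364, 0.001], [0.364, 0.931, -0.0], [-0.001, -0.0, -1.0]]
ft_force: [-0.6, -0.3, -0.8]
grip_width: 0.574
gripper_force: 0.0
t 5.55 pos [ 517.4 -245.5    8.2] yaw 158.63 tilt [ 0.0006 -0.0004] F [-0.6 -0.3 -0.8] w 0.574 gf 0.0
shift cm [0.06 0.08 0.22] rz -0.0003
```

```bash

python3 -m inch '[0,0.05,0.2,0,0,0,0.15, 0,0,0,0,0,0,-1, 0,0,0,0,0,0,-1, 0,0,0,0,0,0,-1, 0,0,0,0,0,0,-1, 0,0,0,0,0,0,-1, 0,0,0,0,0,0,-1, 0,0,0,0,0,0,-1, 0,0,0,0,0,0,-1, 0,0,-1,0,0,0,-1, 0,0,-2,0,0,0,-1, 0,0,-3,0,0,0,-1, 0,0,-3,0,0,0,-1, 0,0,-3,0,0,0,-1, 0,0,0,0,0,0,-1, 0,0,0,0,0,0,-1, 0,0,0,0,0,0,-1]'
python3 - <<'E'
from h import *
p=np.array([615.4,39.6]);a=np.radians(15.1);u=np.array([np.cos(a),np.sin(a)])
# tool = handle origin -42 ; start with front at press x=-85 -> stud x=-110, tool x=-202
go([*(p-202*u),126],195.1)
save("side","c4.png",(190,170,350,310),4)
E
```

```text
t: 7.25
position: [516.2, -244.0, 124.5]
ee_rot: [[-0.931, 0.364, -0.002], [0.364, 0.931, 0.001], [0.002, 0.0, -1.0]]
ft_force: [0.7, 0.6, -1.1]
grip_width: 0.268
gripper_force: 59.3
t 7.25 pos [ 516.2 -244.   124.5] yaw 158.65 tilt [-0.0021  0.0013] F [ 0.7  0.6 -1.1] w 0.268 gf 59.3
shift cm [17.34 18.02 -0.1 ] rz -0.6362
```

View pics/c4.png

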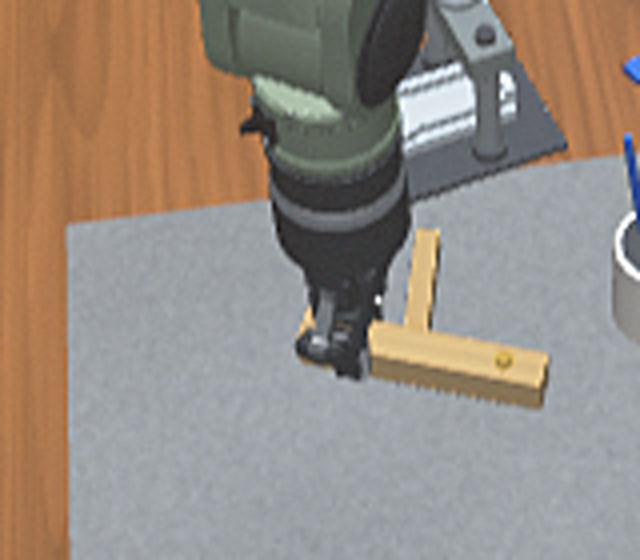

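The handle is lifted level in the gripper, with the stud up at about (505,358) in the crop. Next I carry it to a point in front of the channel mouth.

```bash

python3 -m inch '[1.734,1.802,0,0,0,0,-1, 1.734,1.802,0,0,0,0,-1, 1.734,1.802,0,0,0,0,-1, 1.734,1.802,0,0,0,0,-1, 1.734,1.802,0,0,0,0,-1, 1.734,1.802,0,0,0,0,-1, 1.734,1.802,0,0,0,0,-1, 1.734,1.802,0,0,0,0,-1, 1.734,1.802,0,0,0,0,-1, 1.734,1.802,0,0,0,0,-1, 0,0,0,0,0,-0.106,-1, 0,0,0,0,0,-0.106,-1, 0,0,0,0,0,-0.106,-1, 0,0,0,0,0,-0.106,-1, 0,0,0,0,0,-0.106,-1, 0,0,0,0,0,-0.106,-1, 0,0,0,0,0,0,-1, 0,0,0,0,0,0,-1]' >/dev/null
python3 - <<'E'
from h import *
p=np.array([615.4,39.6]);a=np.radians(15.1);u=np.array([np.cos(a),np.sin(a)])
go([*(p-162*u),33],195.1)
im=read_camera("top")
cv2.imwrite("pics/c5.png",cv2.resize(im[175:305,235:365],None,fx=4.6,fy=4.6,interpolation=cv2.INTER_CUBIC)[:,:,::-1])
E
```

```text
t 9.1 pos [420.7 -13.6 125. ] yaw -165.03 tilt [-0.0017  0.0003] F [-1.2  0.6 -0.9] w 0.271 gf 59.3
shift cm [-4.    0.07  9.19] rz -0.0024
```

View pics/c5.png

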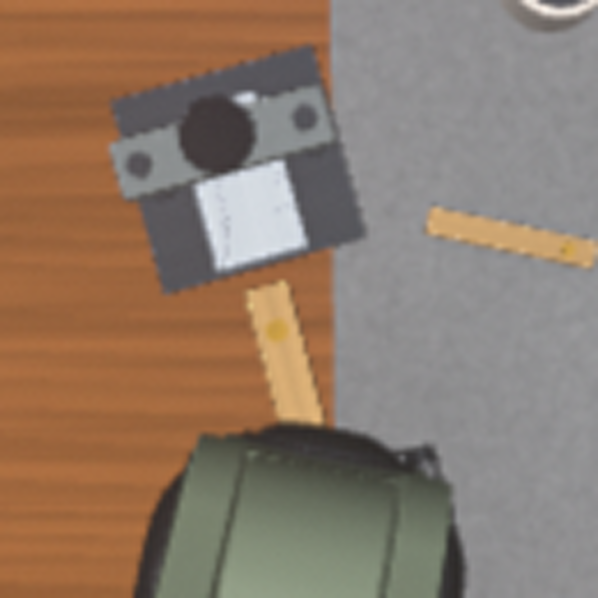

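```bash
python3 - <<'E'
from h import *
p=np.array([615.4,39.6]);a=np.radians(15.1);R=np.array([[np.cos(a),np.sin(a)],[-np.sin(a),np.cos(a)]])
f=lambda q,z:np.round(R@(onz("top",np.array(q)/4.6+[235,175]-.4,z)[:2]-p),1)
print("tool",R@(read_state()["position"][:2]-p))
print("stud",f((277,329),154)); print("front",f((247,293),147),f((287,281),147)); print("rear",f((280,423),147),f((321,418),147))
print("chan mouth",f((215,272),26),f((307,247),26),"top",f((195,183),26),f((285,160),26))
E
```

```text
tool [-201.67397847   -0.71770756]
stud [-109.1   -2. ]
front [-85.8   8.8] [-85.4 -14. ]
rear [-158.7   10.3] [-162.1  -11.9]
chan mouth [-65.7  30.1] [-66.3 -27.6] top [-10.3  27.4] [-11.7 -29. ]
```

```bash

python3 -m inch '[-0.8,0.05,1.5,0,0,-0.01,-1, -0.8,0.05,1.5,0,0,0,-1, -0.8,0.05,1.5,0,0,0,-1, -0.8,0.05,1.5,0,0,0,-1, -0.8,0,1.5,0,0,0,-1, 0,0,1.0,0,0,0,-1, 0,0,0.3,0,0,0,-1, 0,0,0.2,0,0,0,-1, 0,0,0,0,0,0,-1, 0,0,0,0,0,0,-1, 0,0,0,0,0,0,-1]'
python3 -m inch '[0,0,0.2,0,0,0,-1, 0,0,0.2,0,0,0,-1, 0,0,0.1,0,0,0,-1, 0,0,0,0,0,0,-1]'
python3 - <<'E'
from h import *
go([453,-4,30],195.1)
im=read_camera("side")
cv2.imwrite("pics/c6.png",cv2.resize(im[130:260,220:360],None,fx=4.4,fy=4.4,interpolation=cv2.INTER_CUBIC)[:,:,::-1])
E
```

```text
t: 10.25
position: [459.7, -1.2, 36.2]
ee_rot: [[-0.963, -0.27, 0.001], [-0.27, 0.963, -0.0], [-0.001, -0.0, -1.0]]
ft_force: [-0.0, -0.6, -1.8]
grip_width: 0.268
gripper_force: 59.3
t: 10.65
position: [459.2, -1.0, 30.5]
ee_rot: [[-0.963, -0.27, -0.0], [-0.27, 0.963, 0.0], [0.0, 0.0, -1.0]]
ft_force: [0.9, -0.2, -1.4]
grip_width: 0.27
gripper_force: 59.3
t 10.65 pos [459.2  -1.   30.5] yaw -164.33 tilt [-0.0004  0.0001] F [ 0.9 -0.2 -1.4] w 0.27 gf 59.3
shift cm [ 0.68 -0.12  0.05] rz 0.0099
```

View pics/c6.png

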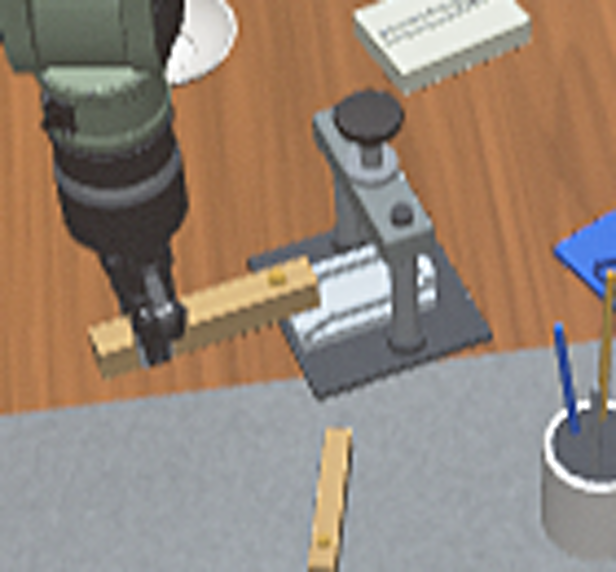

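The handle's front is over the channel mouth and centred, at about (310,285) in the crop, with no contact yet. I lower it carefully to feel the floor.

```bash

for i in 1; do python3 -m inch '[0,0,0.15,0,0,0,-1, 0,0,0.1,0,0,0,-1, 0,0,0,0,0,0,-1]' | grep -E "position|ft_f|ee"; done
python3 -m inch '[0,0,0.1,0,0,0,-1, 0,0,0.1,0,0,0,-1, 0,0,0,0,0,0,-1]' | grep -E "position|ft_f|ee"
python3 -m inch '[0,0,0.1,0,0,0,-1, 0,0,0,0,0,0,-1, 0,0,0,0,0,0,-1]' | grep -E "position|ft_f|ee"
```

```text
position: [459.2, -1.0, 28.0]
ee_rot: [[-0.963, -0.27, -0.0], [-0.27, 0.963, 0.0], [0.0, 0.0, -1.0]]
ft_force: [-0.2, 0.0, -1.6]
position: [459.2, -1.1, 26.1]
ee_rot: [[-0.963, -0.27, -0.0], [-0.27, 0.963, 0.0], [0.0, 0.0, -1.0]]
ft_force: [-0.2, -0.7, -0.4]
position: [459.3, -1.0, 25.2]
ee_rot: [[-0.963, -0.27, -0.0], [-0.27, 0.963, 0.0], [0.0, 0.0, -1.0]]
ft_force: [0.5, -0.3, -0.4]
```

```bash

python3 -m inch '[0,0,0.1,0,0,0,-1, 0,0,0,0,0,0,-1, 0,0,0,0,0,0,-1]' | grep -E "position|ft_f"
python3 -c "
from h import *
print(read_state()['moment'])"
```

```text
position: [459.4, -1.1, 24.4]
ft_force: [-0.9, 0.3, 2.6]
[ 0.00481123  0.03438865 -0.01982952]
```

```bash

python3 -m inch '[0,0,-0.05,0,0,0,-1, -0.5,0,0,0,0,0,-1, -0.5,0,0,0,0,0,-1, -0.5,0,0,0,0,0,-1, -0.5,0,0,0,0,0,-1, -0.5,0,0,0,0,0,-1, -0.5,0,0,0,0,0,-1, 0,0,0,0,0,0,-1]' | grep -E "position|ft_f|ee"
python3 -c "
from h import *
p=np.array([615.4,39.6]);a=np.radians(15.1);u=np.array([np.cos(a),np.sin(a)])
go([*(p-93*u),25],195.1)"
```

```text
position: [489.5, 7.2, 24.8]
ee_rot: [[-0.963, -0.27, 0.001], [-0.27, 0.963, 0.0], [-0.001, -0.0, -1.0]]
ft_force: [1.7, 0.4, -0.7]
t 12.7 pos [489.5   7.2  24.8] yaw -164.31 tilt [0.0014 0.0002] F [ 1.7  0.4 -0.7] w 0.265 gf 59.4
shift cm [-3.7  -0.19 -0.02] rz 0.0102
```

```bash

python3 -m inch '[-0.5,-0.05,0,0,0,0.005,-1, -0.5,0,0,0,0,0,-1, -0.5,0,0,0,0,0,-1, -0.5,0,0,0,0,0,-1, -0.5,0,0,0,0,0,-1, -0.3,0,0,0,0,0,-1, -0.2,0,0,0,0,0,-1, 0,0,0,0,0,0,-1]' | grep -E "position|ft_f"
python3 -m inch '[-0.15,0,0,0,0,0,-1, -0.15,0,0,0,0,0,-1, 0,0,0,0,0,0,-1]' | grep -E "position|ft_f"
python3 -m inch '[-0.1,0,0,0,0,0,-1, -0.1,0,0,0,0,0,-1, 0,0,0,0,0,0,-1]' | grep -E "position|ft_f"
python3 -c "
from h import *
p=np.array([615.4,39.6]);a=np.radians(15.1);u=np.array([np.cos(a),np.sin(a)])
go([*(p-93*u),25],195.1)"
```

```text
position: [517.6, 14.6, 24.7]
ft_force: [-2.5, -0.3, 3.1]
position: [520.1, 15.3, 24.8]
ft_force: [-3.3, -1.6, 4.8]
position: [521.8, 15.8, 24.8]
ft_force: [-2.8, -1.4, 5.3]
t 14.1 pos [521.8  15.8  24.8] yaw -164.63 tilt [-0.0005 -0.0001] F [-2.8 -1.4  5.3] w 0.266 gf 60.1
shift cm [-0.35 -0.14 -0.02] rz 0.0048
```

```bash

python3 -m inch '[-0.1,0,-0.04,0,0,0,-1, -0.1,0,0,0,0,0,-1, 0,0,0,0,0,0,-1]' | grep -E "position|ft_f"
python3 -m inch '[-0.1,0,0,0,0,0,-1, 0,0,0,0,0,0,-1, 0,0,0,0,0,0,-1]' | grep -E "position|ft_f"
python3 -m inch '[-0.1,0,0,0,0,0,-1, 0,0,0,0,0,0,-1, 0,0,0,0,0,0,-1]' | grep -E "position|ft_f"
```

```text
position: [524.6, 16.5, 24.9]
ft_force: [-0.2, -0.5, -1.0]
position: [525.1, 16.7, 25.0]
ft_force: [0.0, -0.8, -1.0]
position: [526.0, 16.9, 25.1]
ft_force: [-0.1, 0.4, -2.2]
```

```bash

python3 -m inch '[-0.1,0,0,0,0,0,-1, 0,0,0,0,0,0,-1, 0,0,0,0,0,0,-1]' | grep -E "position|ft_f"
python3 -m inch '[-0.1,0,0,0,0,0,-1, 0,0,0,0,0,0,-1, 0,0,0,0,0,0,-1]' | grep -E "position|ft_f"
```

```text
position: [526.1, 17.0, 24.9]
ft_force: [-3.1, -1.0, 0.7]
position: [526.1, 17.1, 24.8]
ft_force: [-6.9, -1.6, 3.3]
```

```bash

python3 - <<'E'
from h import *
im=read_camera("side")
cv2.imwrite("pics/c7.png",cv2.resize(im[130:250,240:350],None,fx=4.8,fy=4.8,interpolation=cv2.INTER_CUBIC)[:,:,::-1])
E
```

```text
(no output)
```

View pics/c7.png

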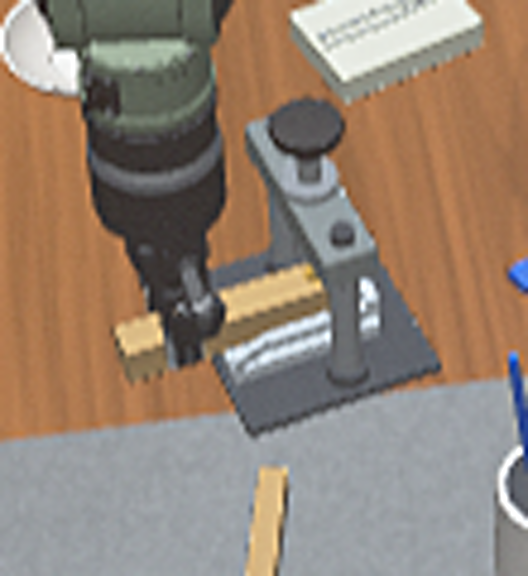

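The handle stalled against the end stop where I expected it, and the stud is under the bridge at about (312,272) in the crop. I let it settle on the floor, release and rise.

```bash

python3 -m inch '[0.02,0,0.03,0,0,0,-1, 0,0,0,0,0,0,-0.2, 0,0,0,0,0,0,0.1, 0,0,0,0,0,0,0.2, 0,0,0,0,0,0,0.2, 0,0,0,0,0,0,0.2, 0,0,0,0,0,0,0.2, 0,0,-1,0,0,0,0.2, 0,0,-2,0,0,0,0.2, 0,0,-3,0,0,0,0.2, 0,0,-3,0,0,0,0.2, 0,0,-3,0,0,0,0.2, 0,0,-3,0,0,0,0.2, 0,0,-3,0,0,0,0.2, 0,0,0,0,0,0,-1, 0,0,0,0,0,0,-1, 0,0,0,0,0,0,-1, 0,0,0,0,0,0,-1, 0,0,0,0,0,0,-1]' | grep -E "position|ft_f|wid"
python3 - <<'E'
from h import *
go([615.4,39.6,200])
# handle top rear corners & cap check
im=read_camera("top")
cv2.imwrite("pics/c8.png",cv2.resize(im[175:285,235:365],None,fx=4.6,fy=4.6,interpolation=cv2.INTER_CUBIC)[:,:,::-1])
for c in("top","side"):
    print(c,[(np.round(r["xy"],1).tolist(),round(r["p"],2)) for r in (read_camera(c) is not None and pinpoint(c,"cap_top"))[:3]], proj(c,[615.4,39.6,178]))
E
```

```text
position: [527.0, 17.5, 203.8]
ft_force: [0.8, -0.4, -0.1]
grip_width: 0.002
t 17.55 pos [527.   17.5 203.8] yaw -164.63 tilt [-0.0021  0.0003] F [ 0.8 -0.4 -0.1] w 0.002 gf 0.0
shift cm [-9.11 -0.21  0.36] rz None
top [([279.1, 201.7], 0.73), ([283.3, 118.0], 0.47)] [281.77996972 203.62571944]
side [([303.3, 155.7], 0.65), ([383.7, 146.2], 0.61)] [304.54573955 155.09114227]
```

View pics/c8.png

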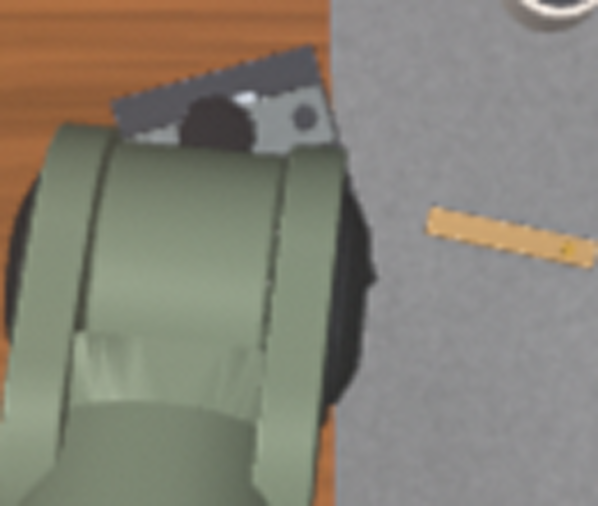

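Picture limit reached. The top view shows the cap clear, and the handle is hidden under the arm. I check the handle numerically while moving over the cap.

```bash

python3 -m inch '[-1,-0.05,0,0,0,0,-1, -1.5,-0.05,0,0,0,0,-1, -2,-0.05,0,0,0,0,-1, -2,-0.05,0,0,0,0,-1, -1.6,0,0,0,0,0,-1, -1.0,0,0,0,0,0,-1, 0,0,0.5,0,0,0,-1, 0,0,0.5,0,0,0,-1, 0,0,0.5,0,0,0,-1, 0,0,0.3,0,0,0,-1, 0,0,0,0,0,0,-1, 0,0,0,0,0,0,-1]' >/dev/null
python3 - <<'E'
from h import *
go([615.4,39.6,178])
p=np.array([615.4,39.6]);a=np.radians(15.1);u=np.array([np.cos(a),np.sin(a)])
for c in("side","top"):
  read_camera(c)
  for q,z,x in(("handle",18,-50),("stud_seat",18,0)):
    print(c,q,[(np.round(r["xy"],1).tolist(),round(r["p"],2)) for r in pinpoint(c,q)[:3]],proj(c,[*(p+x*u),z]))
# rear-end: wood-coloured pixels along handle top axis, side view
im=read_camera("side").astype(int)
for x in range(-140,-50,5):
  q=proj("side",[*(p+x*u),46]);print(x,im[int(round(q[1])),int(round(q[0]))].tolist(),end=" ")
E
```

```text
t 19.0 pos [615.8  39.5 186.9] yaw -164.63 tilt [ 0. -0.] F [-0.2 -0.6 -0.6] w 0.0 gf 0.0
shift cm [0.04 0.02 0.89] rz None
side handle [([292.1, 198.4], 0.7), ([303.6, 155.5], 0.65), ([295.2, 248.2], 0.63)] [290.60929091 198.79277913]
side stud_seat [([307.3, 192.7], 0.72), ([292.1, 256.6], 0.69)] [306.41820635 193.44265847]
top handle [([292.8, 225.8], 0.68), ([345.2, 227.5], 0.6)] [290.37193855 225.47294959]
top stud_seat [([194.3, 251.9], 0.71), ([203.5, 184.2], 0.62), ([354.8, 226.5], 0.52)] [285.63605514 208.39434276]
-140 [172, 118, 81] -135 [166, 116, 80] -130 [77, 69, 53] -125 [224, 195, 139] -120 [217, 183, 129] -115 [221, 189, 135] -110 [219, 186, 131] -105 [221, 188, 136] -100 [219, 188, 133] -95 [219, 189, 133] -90 [220, 190, 135] -85 [219, 188, 133] -80 [220, 188, 134] -75 [219, 189, 134] -70 [222, 190, 133] -65 [219, 188, 133] -60 [223, 192, 135] -55 [221, 189, 134]
```

The handle is home: its rear end reads about -127 mm against -125 expected, and the networks agree to about 1 px. I press down in small steps.

```bash

python3 -m inch '[0,0,0.4,0,0,0,-1, 0,0,0.4,0,0,0,-1, 0,0,0.3,0,0,0,-1, 0,0,0.3,0,0,0,-1, 0,0,0.2,0,0,0,-1, 0,0,0,0,0,0,-1]' | grep -E "position|ft_f"
python3 -m inch '[0,0,0.2,0,0,0,-1, 0,0,0.2,0,0,0,-1, 0,0,0.2,0,0,0,-1, 0,0,0,0,0,0,-1]' | grep -E "position|ft_f"
```

```text
position: [616.0, 39.6, 170.7]
ft_force: [-0.7, 0.8, 2.2]
position: [616.0, 39.6, 164.6]
ft_force: [-0.3, 0.2, 3.3]
```

```bash

python3 -m inch '[0,0,0.1,0,0,0,-1, 0,0,0.1,0,0,0,-1, 0,0,0,0,0,0,-1, 0,0,0,0,0,0,-1]' | grep -E "position|ft_f"
python3 -m inch '[0,0,0.1,0,0,0,-1, 0,0,0.1,0,0,0,-1, 0,0,0,0,0,0,-1, 0,0,0,0,0,0,-1]' | grep -E "position|ft_f"
python3 -m inch '[0,0,0.1,0,0,0,-1, 0,0,0,0,0,0,-1, 0,0,0,0,0,0,-1]' | grep -E "position|ft_f"
```

```text
position: [616.0, 39.6, 162.8]
ft_force: [-0.9, -0.0, 3.6]
position: [616.1, 39.6, 161.5]
ft_force: [-1.1, -0.2, 7.8]
position: [616.1, 39.6, 160.7]
ft_force: [-2.3, 0.7, 8.5]
```

```bash

python3 -m inch '[0,0,0.1,0,0,0,-1, 0,0,0.1,0,0,0,-1, 0,0,0,0,0,0,-1, 0,0,0,0,0,0,-1]' | grep -E "position|ft_f"
python3 -m inch '[0,0,0.1,0,0,0,-1, 0,0,0,0,0,0,-1, 0,0,0,0,0,0,-1]' | grep -E "position|ft_f"
python3 -m inch '[0,0,0.05,0,0,0,-1, 0,0,0,0,0,0,-1, 0,0,0,0,0,0,-1]' | grep -E "position|ft_f"
```

```text
position: [616.1, 39.6, 158.7]
ft_force: [-1.6, -0.3, 9.0]
position: [616.1, 39.6, 157.8]
ft_force: [-2.3, -0.3, 10.5]
position: [616.1, 39.6, 157.3]
ft_force: [-2.2, 0.4, 10.0]
```

```bash

python3 -m inch '[0,0,0.05,0,0,0,-1, 0,0,0,0,0,0,-1, 0,0,0,0,0,0,-1]' | grep -E "position|ft_f"
python3 -m inch '[0,0,0.05,0,0,0,-1, 0,0,0,0,0,0,-1, 0,0,0,0,0,0,-1]' | grep -E "position|ft_f"
python3 -m inch '[0,0,0.05,0,0,0,-1, 0,0,0,0,0,0,-1, 0,0,0,0,0,0,-1]' | grep -E "position|ft_f"
```

```text
position: [616.2, 39.6, 156.9]
ft_force: [-2.4, -0.1, 10.4]
position: [616.2, 39.6, 156.6]
ft_force: [-2.3, -0.3, 10.6]
position: [616.2, 39.6, 156.5]
ft_force: [-3.3, -0.2, 13.6]
```

```bash

python3 -m inch '[0,0,0.05,0,0,0,-1, 0,0,0,0,0,0,-1, 0,0,0,0,0,0,-1]' | grep -E "position|ft_f"
```

```text
position: [616.2, 39.6, 156.2]
ft_force: [-4.3, 0.4, 14.3]
```

```bash

python3 -m inch '[0,0,0.05,0,0,0,-1, 0,0,0,0,0,0,-1, 0,0,0,0,0,0,-1]' | grep -E "position|ft_f"
python3 -c "
from h import *
for i in range(4): read_camera('top');print(np.round(read_state()['ft_force'],1))"
```

```text
position: [616.3, 39.6, 156.0]
ft_force: [-4.4, -0.6, 16.2]
[-4.7  1.4 14.8]
[-4.7  0.3 15.3]
[-4.5 -0.5 15.9]
[-5.6  0.7 15.3]
```

```bash

python3 -m inch '[0,0,0.07,0,0,0,-1, 0,0,0,0,0,0,-1, 0,0,0,0,0,0,-1]' | grep -E "position|ft_f"
python3 -c "
from h import *
for i in range(5): read_camera('top');print(np.round(read_state()['ft_force'],1))"
```

```text
position: [616.3, 39.6, 155.7]
ft_force: [-5.3, 0.1, 16.4]
[-5.2  0.4 18.3]
[-5.3 -0.3 17.6]
[-5.5  0.1 17.9]
[-5.2  0.1 17.9]
[-6.3 -0.1 17.6]
```

The force is about 17.7 N, within the target band. I hold it, then let the ram rise.

```bash

python3 -m inch '[0,0,0,0,0,0,-1, 0,0,0,0,0,0,-1, 0,0,0,0,0,0,-1, 0,0,0,0,0,0,-1, 0,0,0,0,0,0,-1, 0,0,0,0,0,0,-1]' | grep -E "position|ft_f"
python3 -m inch '[0,0,-0.2,0,0,0,-1, 0,0,-0.3,0,0,0,-1, 0,0,-0.3,0,0,0,-1, 0,0,-0.4,0,0,0,-1, 0,0,-0.4,0,0,0,-1, 0,0,-0.5,0,0,0,-1, 0,0,-0.5,0,0,0,-1, 0,0,-1,0,0,0,-1, 0,0,-2,0,0,0,-1, 0,0,-2,0,0,0,-1, 3,0,0,0,0,0,-1, 3,0,0,0,0,0,-1, 3,0,0,0,0,0,-1, 3,0,0,0,0,0,-1, 3,0,0,0,0,0,-1, 3,0,0,0,0,0,-1, 0,0,0,0,0,0,-1, 0,0,0,0,0,0,-1]' | grep -E "position|ft_f"
python3 - <<'E'
from h import *
go([0,0,0])
p=np.array([615.4,39.6]);a=np.radians(15.1);u=np.array([np.cos(a),np.sin(a)])
for c in("side","top"):
  read_camera(c)
  for q,P in(("handle",[*(p-50*u),18]),("stud_seat",[*p,18]),("cap_top",[*p,178])):
    print(c,q,[(np.round(r["xy"],1).tolist(),round(r["p"],2)) for r in pinpoint(c,q)[:3]],proj(c,P))
im=read_camera("side").astype(int)
for x in range(-140,-15,4):
  q=proj("side",[*(p+x*u),46]);print(x,im[int(round(q[1])),int(round(q[0]))].tolist(),end=" ")
E
```

```text
position: [616.3, 39.6, 155.7]
ft_force: [-5.6, -0.2, 17.4]
position: [442.6, -8.2, 229.7]
ft_force: [0.5, -0.8, 0.3]
t 27.1 pos [442.6  -8.2 229.7] yaw -164.65 tilt [ 0.0011 -0.    ] F [ 0.5 -0.8  0.3] w 0.0 gf 0.0
shift cm [42.48 12.51 22.92] rz None
side handle [([293.7, 246.6], 0.78), ([288.3, 200.2], 0.68)] [290.60929091 198.79277913]
side stud_seat [([293.3, 256.9], 0.68), ([305.8, 192.6], 0.59), ([306.8, 194.1], 0.31)] [306.41820635 193.44265847]
side cap_top [([380.3, 147.1], 0.69), ([304.2, 156.6], 0.61), ([310.6, 187.6], 0.26)] [304.54573955 155.09114227]
top handle [([289.2, 227.6], 0.9), ([343.9, 227.8], 0.72)] [290.37193855 225.47294959]
top stud_seat [([286.2, 209.0], 0.86), ([358.3, 226.5], 0.76)] [285.63605514 208.39434276]
top cap_top [([281.9, 204.8], 0.58), ([283.8, 121.3], 0.53)] [281.77996972 203.62571944]
-140 [171, 117, 78] -136 [164, 112, 77] -132 [163, 113, 72] -128 [239, 206, 145] -124 [224, 193, 138] -120 [217, 185, 131] -116 [218, 186, 132] -112 [218, 187, 132] -108 [218, 188, 134] -104 [218, 184, 129] -100 [219, 188, 133] -96 [221, 189, 133] -92 [218, 187, 132] -88 [221, 188, 132] -84 [219, 188, 133] -80 [220, 191, 135] -76 [219, 186, 132] -72 [221, 191, 135] -68 [221, 191, 134] -64 [219, 186, 132] -60 [221, 188, 131] -56 [218, 185, 132] -52 [218, 187, 133] -48 [218, 187, 132] -44 [218, 186, 130] -40 [219, 186, 132] -36 [219, 188, 133] -32 [221, 189, 135] -28 [218, 185, 129] -24 [220, 186, 132] -20 [217, 183, 130] -16 [219, 186, 132]
```

Everything is in place: the handle is home, the cap is up and the robot is clear.

```bash
python3 -c "
from workcell import *
print(finish_job())"
```

```text
the job is handed in; nothing more can be done
None
```

I handed the job in at about 27 s, but it returned no verdict: the handle lies home against the end stop, the ram was pressed to the second stop and held at about 17.7 N for over half a second, the cap is up again, and the arm is clear.

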